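# Square a battery pack up in the locating fixture and close the jaw

## Robot

A 6-joint arm with a two-finger parallel gripper is mounted at the origin on a cart in front of the work surface, level with it; the furniture and walls round the work are solid. World frame = base frame: x ahead of the robot, y to its left, z up, the work surface at z = 0. Lengths are in m, angles in rad, forces in N, time in s.
With the tool pointing down it reaches from about 0.275 to 0.75 m from the base axis. Payload 10.2 kg.
Tool frame: the origin (TCP) lies on the centre line of the jaws, within the pads' length; the fingertips stand 14 mm ahead of it and the grasp point (between the pads) lies 5 mm behind it; z points along the fingers, y is the line along which they close (so a half turn about z gives the same grasp; the last joint's range is limited). The gripper opens to 88 mm and grips with 3 to 60 N. Pads are 18 mm wide; open, the fingers measure 123 mm over their backs; the gripper's body (75 mm by 187 mm) begins 45 mm behind the grasp point.
Start: joints at [1.122, 0.313, 1.498, -0, 1.331, -0.223], TCP at [0.118, 0.512, 0.253] pointing down, gripper open.
Joint ranges: [-2.94, 2.94], [-0.97, 2.17], [0.19, 2.56], [-1.23, 4.37], [0.02, 3.11], [-2.88, 2.88]. Speed limits (rad/s): [2.39, 2.39, 3.01, 3.14, 3.14, 3.14].

## Interface

Orientations are given as a unit quaternion [x, y, z, w].
In Python, from workcell import arm, cam, order gives the robot as it stands (arm), with the cameras (cam) and the job (order).
- The arm moves only by the tool drive_effector, called as name(argument=value, ...) on one line, values as JSON. Schema: {"type":"object","properties":{"ticks":{"type":"array","items":{"type":"object","properties":{"jaw":{"type":"number"},"trans":{"type":"array","items":{"type":"number"},"minItems":3,"maxItems":3},"spin":{"type":"number"}},"additionalProperties":false,"required":["jaw"]},"minItems":1,"maxItems":10},"grip_force":{"type":"number"},"only":{"type":"string"},"quiet":{"type":"boolean"},"lines":{"type":"string"}},"required":["ticks"],"additionalProperties":false}. ticks is a list of rows, 1 to 10 of them, each an object with the fields jaw (the opening from 0.0 (shut) to 1.0 (fully open)), trans (a list: dx, dy, dz in fractions of the full range, 1 being 0.75 m), spin (a turn about the tool's z in normalised numbers (1 is 2 pi rad)); a field left out counts as zero (the opening has to be given); each row is the pose to reach, as a shift and turn from the pose commanded when the call began, along the tool's axes at that moment; what a row does not reach only later rows make up. A row lasts 1/10 s, in which the tool goes at most 0.05 m and 0.15 rad, less where a joint would pass 70% of its speed; a pose out of reach is approached as far as the arm can. The fingers move at their own pace and stop on an object; grip_force is the grip in N (left out, the last holds). Time passes only in rows, so rows that do not move let the fingers close. The tool returns the time, the measured TCP pose, the force, the opening and the grip force at its end. only (a regular expression) keeps the lines of the reply that match it, lines (a string "A,B") keeps lines A to B, and quiet returns only ok. Input that does not fit is refused with a message, and nothing moves.
- arm.sense(): the state, without advancing time (a new reading comes with each control period).
- cam.read_camera(name): name is "scene" or "top"; returns a dict with "pixels" (420x560x3 uint8, red, green, blue), "camera_matrix" (3x3 intrinsics, pixels), "R" (3x3) and "t" (3): a world point X has camera coordinates R X + t. Camera axes: x right, y down, z forward; pixel columns grow to the right and rows downward; lengths in m; the calibration is good to about 2 mm. A picture is of the moment at which its call begins. There is no depth.
- order.finish_job(): hands the job in; it is judged then, once.
The state is a dict: "time_s": time; "q": joint angles; "qvel": joint speeds; "joint_efforts": joint torques, N m; "tcp_pos": TCP position; "tool_rot": TCP orientation; "force": force on the tool from outside, world axes, zero at the start; "moment": the same for the moment, N m; "gripper_width": opening from 0.0 (shut) to 1.0 (fully open); "gripper_force": force on a finger pad.
Only numpy, scipy, OpenCV 4.12 (cv2) and the standard library are available. Lean on these libraries where they do the work, as an engineer would, in place of code of your own. Each camera call takes 0.05 s, during which the arm holds its last target. There are 200 camera calls.

## Task

Locate the black battery pack in the fixture for marking: push it along the bench until a long side lies flat against the long fence and one end is up against the fixed end stop, then push the sliding jaw along the fence until it meets the pack's other end. Only push with the fingertips: the pack must stay down flat on the bench, never lifted or tipped, and everything standing around must be left where it is. Finish clear of the work.

Things in the scene. Friction and masses are not known exactly. Their poses are not given: they have to be found in the camera images.
- battery_pack: Black cordless-tool battery pack, loose, flat on the bench. Lower body 98 (its x) x 66 (its y) x 30 mm high, with a narrower raised part (70 x 40 mm) on top to 41 mm. Origin: centre of its underside; x along its long side, z up. About 0.3 to 0.55 kg.
- fixture: Fixture fixed to the bench. Origin on the bench at the inside corner of fence and end stop. Aluminium fence, 26 mm high: working face x = 0, looks to -x (to the robot), runs along y from +28 to -375 mm. End stop at its left end: 26 mm high, working face y = 0, looks to -y, 61 mm long. Seated on the bare bench, the pack's centre is at x = -33, y = -49 mm, its x along fixture y, either way round.
- jaw (a joint): Slide of the steel jaw along the fence, m: grows as the jaw moves towards the end stop (fixture +y). Its pressing face lies at fixture y = -0.300 + value; it meets a seated pack (98 mm long) at about 0.202. Starts between 0 and 0.03; travel 0 to 0.28. Needs about 3 N and stays where it is left.
- jaw_back (a point): Centre of the jaw's back face, the flat steel face that looks away from the end stop (fixture -y), at fixture x = -31 mm, 20 mm above the bench; the face is 56 mm wide (along fixture x) and 36 mm high, from 2 to 38 mm above the bench; the jaw block is 32 mm thick along the slide. Behind the face the bench is free.
- pulley: Bystander: turned grooved pulley, 60 mm diameter, 24 mm high, flat on the bench to the left of the pack's way. Origin: centre of its underside.
- bush: Bystander: flanged bronze bush standing on end, 34 mm diameter, 26 mm high, in front of the jaw on the robot's side. Origin: centre of its underside.
- tape_measure: Bystander: tape measure standing on edge, 38 x 84 x 68 mm high, right of the work. Origin: centre of its underside.
- pliers: Bystander: pair of pliers lying flat, 61 x 188 x 14 mm, left of the work. Origin: centre of its underside.

How it is judged:
By the outcome, as a careful person would: the job done as asked, in the order asked, and still so for the second after the job is handed in, with the robot touching nothing.
It also fails if it takes over 58 s, if anything falls off the work surface, if the arm or the gripper's body presses on something with over 40 N, if the wrist force passes 120 N, or if a joint passes its speed limit or range.

## Working session

There is one attempt and no reset: what is moved stays moved. The work goes in short steps, Python scripts to look and compute and a tool call to move; the robot and the scene stay as the last step left them, time stands still between calls to the robot, and variables do not carry over. Pictures are saved under pics/ and viewed, at most 10 in all, crops included, and the job is handed in when it is done.

```bash
ls; mkdir -p pics
```

Run:
```python
from workcell import arm, cam, order
import cv2,pickle
for n in("scene","top"):
    c=cam.read_camera(n);pickle.dump(c,open(f"{n}0.pkl","wb"))
    cv2.imwrite(f"pics/{n}0.png",c["pixels"][:,:,::-1]);print(n,c["camera_matrix"],c["R"],c["t"])
s=arm.sense();print(s["tcp_pos"],s["tool_rot"],s["gripper_width"],s["time_s"])
```

```text
pics
workcell.py
scene [[546.08896891   0.         281.03251481]
 [  0.         546.08896891 205.43593898]
 [  0.           0.           1.        ]] [[ 0.8929722  -0.44990344  0.01369477]
 [-0.32572299 -0.66689787 -0.67018785]
 [ 0.31065284  0.59399842 -0.74206516]] [-0.52037846  0.22183984  1.35526356]
top [[523.06300496   0.         275.41103794]
 [  0.         523.06300496 209.665388  ]
 [  0.           0.           1.        ]] [[-0.02692203 -0.99958544  0.0102053 ]
 [-0.99654632  0.02603514 -0.07885179]
 [ 0.0785534  -0.0122929  -0.99683411]] [0.00539004 0.56707211 1.33532192]
[0.11746828 0.51149226 0.25222979] [ 1.12624659e-01  9.93637445e-01 -5.31341458e-04 -1.80400851e-04] 1.003392787483634 0.1
```

View pics/top0.png

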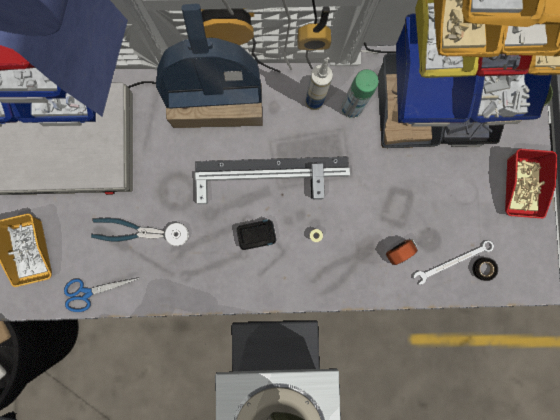

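View pics/scene0.png

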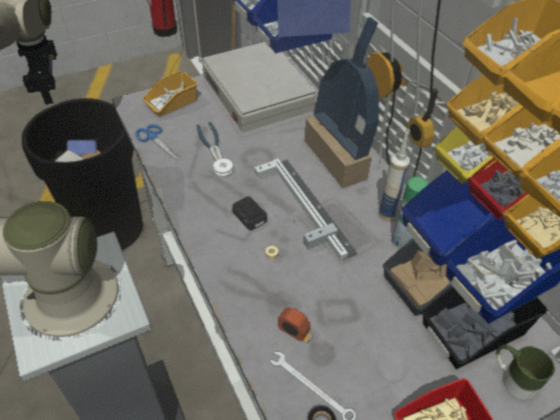

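The top view shows the pack at (256,235), the fence along row ~173 with its end stop at (200,188), and the jaw at (318,180). The bush is at (316,236), the pulley at (176,234) and the tape at (402,251). I'll enlarge the work area of both views to get precise points.

Run:
```python
import cv2
a=cv2.imread("pics/top0.png")[140:265,160:360]; cv2.imwrite("pics/t1.png",cv2.resize(a,None,fx=4,fy=4,interpolation=cv2.INTER_CUBIC))
a=cv2.imread("pics/scene0.png")[145:265,205:365]; cv2.imwrite("pics/s1.png",cv2.resize(a,None,fx=5,fy=5,interpolation=cv2.INTER_CUBIC))
```

```text
(no output)
```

View pics/t1.png

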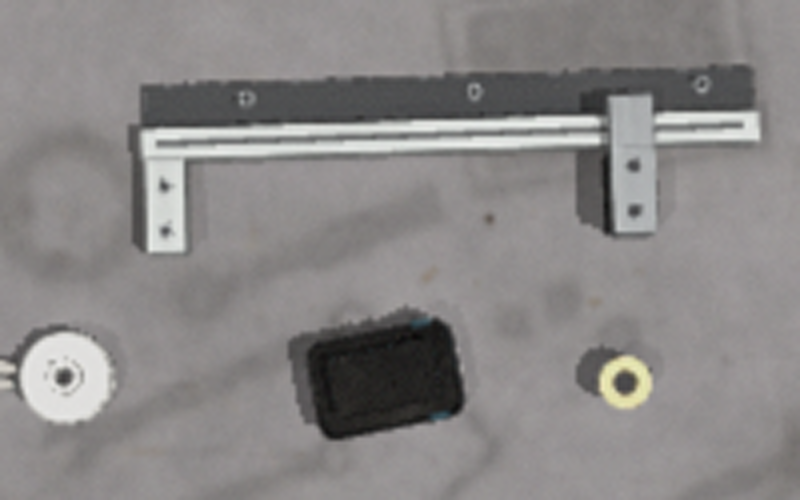

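View pics/s1.png

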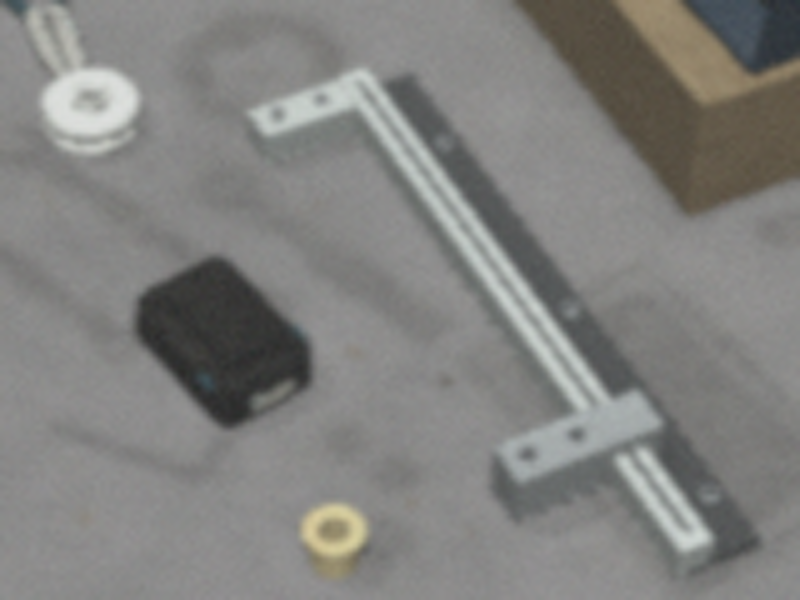

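The top crop shows the inside corner at about (186,157), the fence's right end at (760,140), the jaw's right edge at u≈656, and the pack rotated about 12°. The scene crop shows the same points: corner (350,98), fence end (688,550). Next I'll triangulate these and fit the pack's silhouette in both views.

Create h.py:
```python
import numpy as np,cv2,pickle
from scipy.optimize import minimize
def P(c):return c["camera_matrix"]@np.c_[c["R"],c["t"]]
def tri(ct,cs,pt,ps):
    X=cv2.triangulatePoints(P(ct),P(cs),np.array(pt,float),np.array(ps,float)).ravel();return X[:3]/X[3]
def atz(c,p,z):
    r=c["R"].T@np.linalg.solve(c["camera_matrix"],[p[0],p[1],1]);C=-c["R"].T@c["t"];return C+r*(z-C[2])/r[2]
def proj(c,X):
    q=P(c)@np.c_[X,np.ones(len(X))].T;return (q[:2]/q[2]).T
def packfit(cams,x0,lim=50):
    ms=[]
    for c in cams:
        g=c["pixels"].max(2); u=proj(c,np.array([[x0[0],x0[1],.02]]))[0].astype(int)
        m=((cv2.medianBlur(g,3)<lim)*255).astype(np.uint8); n,l,s,ce=cv2.connectedComponentsWithStats(m)
        k=1+np.argmin(np.hypot(*(ce[1:]-u).T)+1000*(s[1:,4]<200)); b=(l==k).astype(np.uint8)
        cn=cv2.findContours(b,0,1)[0]; h=cv2.convexHull(np.vstack(cn)); w=np.zeros_like(b); cv2.fillConvexPoly(w,h,1)
        ms.append(cv2.resize(w,None,fx=4,fy=4,interpolation=0))
    def hull(c,p):
        X=[]
        for L,W,z in((.086,.066,.0),(.098,.054,.0),(.086,.066,.03),(.098,.054,.03),(.07,.04,.041)):
            X+=[[a*L/2,b*W/2,z] for a in(1,-1) for b in(1,-1)]
        X=np.array(X);s,k=np.sin(p[2]),np.cos(p[2])
        X=np.c_[p[0]+k*X[:,0]-s*X[:,1],p[1]+s*X[:,0]+k*X[:,1],X[:,2]]
        return cv2.convexHull(((proj(c,X)+.5)*4).astype(np.float32))
    def cost(p):
        e=0
        for c,m in zip(cams,ms):
            w=np.zeros_like(m);cv2.fillConvexPoly(w,np.int32(np.round(hull(c,p))),1);e+=1-(w&m).sum()/(w|m).sum()
        return e
    x0=np.array(x0);S=np.vstack([x0,x0+[.02,0,0],x0+[0,.02,0],x0+[0,0,.2]])
    r=minimize(cost,x0,method="Nelder-Mead",options=dict(initial_simplex=S,xatol=1e-4,fatol=1e-4));return r.x,r.fun
```

Run:
```python
from h import *
np.set_printoptions(precision=4,suppress=True)
t,s=[pickle.load(open(f"{n}0.pkl","rb")) for n in("top","scene")]
T=lambda u,v:(160+(u+.5)/4-.5,140+(v+.5)/4-.5)
S=lambda u,v:(205+(u+.5)/5-.5,145+(v+.5)/5-.5)
for n,a,b in(("corner",(186,157),(350,98)),("fence end",(760,140),(688,550)),("stop tip",(186,251),(265,137)),("jaw near back",(656,234),(518,482)),("pulley",(66,377),(92,98)),("bush",(626,381),(334,530)),("jaw near front",(613,234),(497,450))):
    print(n,tri(t,s,T(*a),S(*b)),"at .026",atz(t,T(*a),.026),atz(s,S(*b),.026))
tape=tri(t,s,(402,246),(294,318));print("tape",tape)
for cams in([t],[s],[t,s]):
    print("pack",packfit(cams,[.42,.03,np.pi/2+.2]))
```

```text
corner [0.6482 0.1683 0.0328] at .026 [0.6516 0.1681 0.026 ] [0.6491 0.1754 0.026 ]
fence end [ 0.6546 -0.2059  0.0272] at .026 [ 0.6533 -0.2054  0.026 ] [ 0.6566 -0.2056  0.026 ]
stop tip [0.5902 0.1696 0.0236] at .026 [0.5903 0.1691 0.026 ] [0.5889 0.1675 0.026 ]
jaw near back [ 0.5932 -0.1347  0.0374] at .026 [ 0.5935 -0.1355  0.026 ] [ 0.5988 -0.1272  0.026 ]
pulley [0.5114 0.2484 0.0207] at .026 [0.5109 0.2476 0.026 ] [0.5098 0.2431 0.026 ]
bush [ 0.4981 -0.1127  0.0254] at .026 [ 0.4987 -0.1129  0.026 ] [ 0.4973 -0.1129  0.026 ]
jaw near front [ 0.5949 -0.1076  0.033 ] at .026 [ 0.5942 -0.1076  0.026 ] [ 0.5992 -0.1031  0.026 ]
tape [ 0.458  -0.3267  0.0437]
pack (array([0.5046, 0.0432, 1.7459]), np.float64(0.08491343775762572))
pack (array([0.42  , 0.03  , 1.7708]), np.float64(1.0))
pack (array([0.5046, 0.0432, 1.7459]), np.float64(1.0849134377576257))
```

The fixture checks out: fence x≈0.6520, stop face y≈0.1685 and an end height near 26 mm, with the 375 and 61 mm lengths confirmed. The jaw's back face is at y≈-0.135, so its value is about 0.028. I'll refit the pack in both views and work out the first move.

Add to h.py:
```python
np.set_printoptions(precision=4,suppress=True)
def to(arm,x,y,z,yaw=None):
    "tool-axes shift and turn to bring the TCP to x,y,z with tool y at world angle yaw"
    from scipy.spatial.transform import Rotation as Ro
    s=arm.sense();M=Ro.from_quat(s["tool_rot"]).as_matrix();d=M.T@(np.array([x,y,z])-s["tcp_pos"])
    a=np.arctan2(M[1,1],M[0,1]);print("tcp",s["tcp_pos"],"tool y",np.degrees(a),"t",s["time_s"],"-> d",d,"turn",0 if yaw is None else a-np.radians(yaw))
```

Run:
```python
from h import *
from workcell import arm, cam, order
t,s=[pickle.load(open(f"{n}0.pkl","rb")) for n in("top","scene")]
for l in(45,60,75):
  for cams in([t],[s],[t,s]): print(l,*packfit(cams,[.505,.043,1.746],l))
to(arm,.435,.043,.252,90.26)
```

```text
45 [0.5049 0.0436 1.7789] 0.10483101012029783
45 [0.505 0.043 1.746] 1.0
45 [0.5049 0.0436 1.7789] 1.1048310101202978
60 [0.5053 0.0436 1.7333] 0.06407090851535291
60 [0.5028 0.0406 1.5667] 0.27344992050874406
60 [0.5047 0.0431 1.7311] 0.3535118579021529
75 [0.5057 0.0435 1.7217] 0.05140972179000436
75 [0.5043 0.0384 1.6297] 0.1868925100057176
75 [0.5054 0.0434 1.7008] 0.2444551181020035
tcp [0.1175 0.5115 0.2522] tool y 77.06672969211405 t 0.1 -> d [-0.4143 -0.3855  0.0006] turn -0.230266005978216
```

The pack is at (0.505, 0.0435), rotated about 9° from the fence. Moving above its near side with the fingers half open.

The manual's scale: shifts go in shares of 0.75 m and turns go in shares of 2 pi rad. Converting my numbers, -0.414 m is -0.552, -0.3855 m is -0.514, -0.23 rad is -0.0366.

drive_effector(ticks=[{"jaw": 0.5, "trans": [-0.552, -0.514, 0], "spin": -0.0366}, {"jaw": 0.5, "trans": [-0.552, -0.514, 0], "spin": -0.0366}, {"jaw": 0.5, "trans": [-0.552, -0.514, 0], "spin": -0.0366}, {"jaw": 0.5, "trans": [-0.552, -0.514, 0], "spin": -0.0366}, {"jaw": 0.5, "trans": [-0.552, -0.514, 0], "spin": -0.0366}, {"jaw": 0.5, "trans": [-0.552, -0.514, 0], "spin": -0.0366}, {"jaw": 0.5, "trans": [-0.552, -0.514, 0], "spin": -0.0366}, {"jaw": 0.5, "trans": [-0.552, -0.514, 0], "spin": -0.0366}, {"jaw": 0.5, "trans": [-0.552, -0.514, 0], "spin": -0.0366}, {"jaw": 0.5, "trans": [-0.552, -0.514, 0], "spin": -0.0366}])

```text
time_s: 1.1
tcp_pos: [0.3963, 0.099, 0.2528]
tool_rot: [-0.002, 1.0, 0.0, 0.0]
force: [1.1, 0.7, -0.2]
gripper_width: 0.497
gripper_force: 0.0
```

```bash
python3 -c "
from h import *
from workcell import arm, cam, order
to(arm,.435,.043,.06,90.26)"
```

```text
tcp [0.3963 0.099  0.2528] tool y 90.21800790760781 t 1.1 -> d [-0.0384 -0.0561  0.1928] turn -0.0007329002720455335
```

Scaled: 0.19 m is 0.2533, 0.18 m is 0.24.

drive_effector(ticks=[{"jaw": 0.5, "trans": [-0.0507, -0.0667, 0]}, {"jaw": 0.5, "trans": [-0.0507, -0.0667, 0.0533]}, {"jaw": 0.5, "trans": [-0.0507, -0.0667, 0.1067]}, {"jaw": 0.5, "trans": [-0.0507, -0.0667, 0.16]}, {"jaw": 0.5, "trans": [-0.0507, -0.0667, 0.2133]}, {"jaw": 0.5, "trans": [-0.0507, -0.0667, 0.24]}, {"jaw": 0.5, "trans": [-0.0507, -0.0667, 0.2533]}, {"jaw": 0.5, "trans": [-0.0507, -0.0667, 0.2533]}, {"jaw": 0.5, "trans": [-0.0507, -0.0667, 0.2533]}])

```text
time_s: 2.0
tcp_pos: [0.4345, 0.0511, 0.0636]
tool_rot: [-0.002, 1.0, -0.0, 0.001]
force: [0.4, -0.4, 0.6]
gripper_width: 0.499
gripper_force: 0.0
```

```bash
python3 -c "
from h import *
from workcell import arm, cam, order
to(arm,.435,.043,.024,90.26)"
```

```text
tcp [0.4345 0.0511 0.0636] tool y 90.24481543731177 t 2.0 -> d [-0.0005 -0.0081  0.0396] turn -0.0002650206143852696
```

Scaled: -0.046 m is -0.0613, -0.04 m is -0.0533.

drive_effector(ticks=[{"jaw": 0.5, "trans": [0, -0.0107, 0.0267]}, {"jaw": 0.5, "trans": [0, -0.0107, 0.0507]}, {"jaw": 0.5, "trans": [0, -0.0107, 0.0507]}, {"jaw": 0.5, "trans": [-0.0107, -0.0107, 0.0507]}, {"jaw": 0.5, "trans": [-0.0213, -0.0107, 0.0507]}, {"jaw": 0.5, "trans": [-0.0293, -0.0107, 0.0507]}, {"jaw": 0.5, "trans": [-0.0373, -0.0107, 0.0507]}, {"jaw": 0.5, "trans": [-0.0453, -0.0107, 0.0507]}, {"jaw": 0.5, "trans": [-0.0533, -0.0107, 0.0507]}, {"jaw": 0.5, "trans": [-0.0613, -0.0107, 0.0507]}])

```text
time_s: 3.0
tcp_pos: [0.4801, 0.0433, 0.0247]
tool_rot: [-0.002, 1.0, -0.0, -0.0]
force: [-4.7, 0.5, 2.6]
gripper_width: 0.5
gripper_force: 2.3
```

drive_effector(ticks=[{"jaw": 0.5, "trans": [-0.008, 0, 0]}, {"jaw": 0.5, "trans": [-0.016, 0, 0]}, {"jaw": 0.5, "trans": [-0.024, 0, 0]}, {"jaw": 0.5, "trans": [-0.032, 0, 0]}, {"jaw": 0.5, "trans": [-0.04, 0, 0]}, {"jaw": 0.5, "trans": [-0.048, 0, 0]}, {"jaw": 0.5, "trans": [-0.056, 0, 0]}, {"jaw": 0.5, "trans": [-0.064, 0, 0]}, {"jaw": 0.5, "trans": [-0.072, 0, 0]}, {"jaw": 0.5, "trans": [-0.08, 0, 0]}])

```text
time_s: 4.0
tcp_pos: [0.5404, 0.0436, 0.0247]
tool_rot: [-0.002, 1.0, 0.0, 0.0]
force: [-4.4, -0.8, 3.1]
gripper_width: 0.497
gripper_force: 2.2
```

```bash
python3 -c "
from h import *
from workcell import arm, cam, order
to(arm,.5765,.043,.024,90.26)
t=cam.read_camera('top');print(packfit([t],[.585,.043,1.575],65))"
```

```text
tcp [0.5404 0.0436 0.0247] tool y 90.2408321883753 t 4.0 -> d [-0.0361 -0.0008  0.0007] turn -0.0003345414232533983
(array([0.585, 0.043, 1.575]), np.float64(1.0))
```

Scaled: -0.034 m is -0.0453, -0.033 m is -0.044.

drive_effector(ticks=[{"jaw": 0.5, "trans": [-0.008, 0, 0]}, {"jaw": 0.5, "trans": [-0.016, 0, 0]}, {"jaw": 0.5, "trans": [-0.024, 0, 0]}, {"jaw": 0.5, "trans": [-0.032, 0, 0]}, {"jaw": 0.5, "trans": [-0.0373, 0, 0]}, {"jaw": 0.5, "trans": [-0.0413, 0, 0]}, {"jaw": 0.5, "trans": [-0.044, 0, 0]}, {"jaw": 0.5, "trans": [-0.0453, 0, 0]}])

```text
time_s: 4.85
tcp_pos: [0.574, 0.0438, 0.0247]
tool_rot: [-0.002, 1.0, 0.0, -0.0]
force: [-2.5, 1.0, -0.7]
gripper_width: 0.499
gripper_force: 1.4
```

drive_effector(ticks=[{"jaw": 0.5, "trans": [-0.0013, 0, 0]}, {"jaw": 0.5, "trans": [-0.0027, 0, 0]}, {"jaw": 0.5, "trans": [-0.0027, 0, 0]}])

```text
time_s: 5.15
tcp_pos: [0.5761, 0.0438, 0.0247]
tool_rot: [-0.002, 1.0, -0.0, 0.0]
force: [-1.5, 0.3, -0.7]
gripper_width: 0.498
gripper_force: 0.7
```

Scaled: -0.002 m is -0.0027, -0.001 m is -0.0013.

drive_effector(ticks=[{"jaw": 0.5, "trans": [-0.0013, 0, 0]}, {"jaw": 0.5, "trans": [-0.0027, 0, 0]}, {"jaw": 0.5, "trans": [-0.0027, 0, 0]}])

```text
time_s: 5.45
tcp_pos: [0.5766, 0.0437, 0.0247]
tool_rot: [-0.002, 1.0, -0.0, -0.002]
force: [-10.8, -0.7, 4.9]
gripper_width: 0.503
gripper_force: 5.4
```

drive_effector(ticks=[{"jaw": 0.5, "trans": [-0.0013, 0, 0]}, {"jaw": 0.5, "trans": [-0.0027, 0, 0]}, {"jaw": 0.5, "trans": [-0.0027, 0, 0]}])

```text
time_s: 5.75
tcp_pos: [0.5767, 0.0438, 0.0247]
tool_rot: [-0.002, 1.0, -0.0, -0.005]
force: [-21.6, -2.9, 15.6]
gripper_width: 0.5
gripper_force: 11.3
```

The pack is against the fence: contact came at TCP x=0.5766, against 0.5765 predicted. Next I'll back off, lift and go round to its right end with the fingers shut.

Scaled: -0.1 m is -0.1333, -0.06 m is -0.08.

drive_effector(ticks=[{"jaw": 0.5, "trans": [0.0267, 0, 0]}, {"jaw": 0.5, "trans": [0.0467, 0, 0]}, {"jaw": 0.4, "trans": [0.0467, 0, -0.0533]}, {"jaw": 0, "trans": [0.0467, 0, -0.08]}, {"jaw": 0, "trans": [0.0133, -0.0667, -0.08]}, {"jaw": 0, "trans": [-0.04, -0.1333, -0.08]}, {"jaw": 0, "trans": [-0.0533, -0.1333, -0.08]}, {"jaw": 0, "trans": [-0.0533, -0.1333, -0.08]}, {"jaw": 0, "trans": [-0.0533, -0.1333, -0.08]}, {"jaw": 0, "trans": [-0.0533, -0.1333, -0.08]}])

```text
time_s: 6.75
tcp_pos: [0.6199, -0.0552, 0.0848]
tool_rot: [-0.002, 1.0, 0.0, -0.0]
force: [-0.1, 0.4, 0.9]
gripper_width: 0.007
gripper_force: 0.0
```

```bash
python3 -c "
from h import *
from workcell import arm, cam, order
to(arm,.6185,-.055,.024,90.26)
t=cam.read_camera('top');cv2.imwrite('pics/t2.png',cv2.resize(t['pixels'][130:270,150:370,::-1],None,fx=3,fy=3))"
```

```text
tcp [ 0.6199 -0.0552  0.0848] tool y 90.2856906573388 t 6.75 -> d [0.0014 0.0002 0.0608] turn 0.00044838655756374024
```

View pics/t2.png

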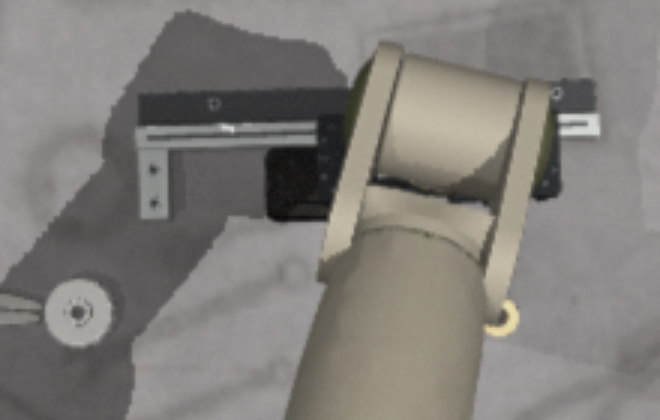

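The pack lies along the fence, its left end (u≈266) about 82 mm from the stop (u≈170). The finger has roughly 25 mm of room at the right end, so I'll lower it and push toward the stop.

Scaled: 0.061 m is 0.0813, 0.038 m is 0.0507.

drive_effector(ticks=[{"jaw": 0, "trans": [0.0013, 0, 0.04]}, {"jaw": 0, "trans": [0.0013, 0, 0.0733]}, {"jaw": 0, "trans": [0.0013, 0, 0.0813]}, {"jaw": 0, "trans": [0.0013, 0, 0.0813]}, {"jaw": 0, "trans": [0.0013, 0.0133, 0.0813]}, {"jaw": 0, "trans": [0.0013, 0.0267, 0.0813]}, {"jaw": 0, "trans": [0.0013, 0.0347, 0.0813]}, {"jaw": 0, "trans": [0.0013, 0.0427, 0.0813]}, {"jaw": 0, "trans": [0.0013, 0.0507, 0.0813]}, {"jaw": 0, "trans": [0.0013, 0.0587, 0.0813]}])

```text
time_s: 7.8
tcp_pos: [0.6194, -0.0123, 0.0243]
tool_rot: [-0.002, 1.0, -0.001, 0.0]
force: [-0.4, -5.7, 4.3]
gripper_width: 0.003
gripper_force: 2.9
```

drive_effector(ticks=[{"jaw": 0, "trans": [0, 0.008, 0]}, {"jaw": 0, "trans": [0, 0.016, 0]}, {"jaw": 0, "trans": [0, 0.024, 0]}, {"jaw": 0, "trans": [0, 0.032, 0]}, {"jaw": 0, "trans": [0, 0.04, 0]}, {"jaw": 0, "trans": [0, 0.048, 0]}, {"jaw": 0, "trans": [0, 0.056, 0]}, {"jaw": 0, "trans": [0, 0.064, 0]}, {"jaw": 0, "trans": [0, 0.0707, 0]}, {"jaw": 0, "trans": [0, 0.0747, 0]}])

```text
time_s: 8.8
tcp_pos: [0.6191, 0.0437, 0.0243]
tool_rot: [-0.002, 1.0, -0.001, 0.0]
force: [-1.4, -5.9, 3.3]
gripper_width: 0.005
gripper_force: 3.2
```

drive_effector(ticks=[{"jaw": 0, "trans": [0, 0.0027, 0]}, {"jaw": 0, "trans": [0, 0.004, 0]}, {"jaw": 0, "trans": [0, 0.0053, 0]}, {"jaw": 0, "trans": [0, 0.0053, 0]}])

```text
time_s: 9.2
tcp_pos: [0.6191, 0.0475, 0.0243]
tool_rot: [-0.002, 1.0, -0.001, 0.0]
force: [-1.4, -3.6, 4.1]
gripper_width: 0.007
gripper_force: 2.6
```

Scaled: 0.004 m is 0.0053, 0.003 m is 0.004.

drive_effector(ticks=[{"jaw": 0, "trans": [0, 0.0027, 0]}, {"jaw": 0, "trans": [0, 0.004, 0]}, {"jaw": 0, "trans": [0, 0.0053, 0]}, {"jaw": 0, "trans": [0, 0.0053, 0]}])

```text
time_s: 9.6
tcp_pos: [0.6191, 0.0515, 0.0242]
tool_rot: [-0.002, 1.0, -0.001, 0.0]
force: [-1.2, -5.5, 4.0]
gripper_width: 0.006
gripper_force: 2.7
```

drive_effector(ticks=[{"jaw": 0, "trans": [0, 0.0013, 0]}, {"jaw": 0, "trans": [0, 0.0027, 0]}, {"jaw": 0, "trans": [0, 0.0027, 0]}])

```text
time_s: 9.9
tcp_pos: [0.6191, 0.0534, 0.0243]
tool_rot: [-0.002, 1.0, -0.001, 0.0]
force: [-2.8, -5.5, 4.1]
gripper_width: 0.006
gripper_force: 2.8
```

drive_effector(ticks=[{"jaw": 0, "trans": [0, 0.0013, 0]}, {"jaw": 0, "trans": [0, 0.0027, 0]}, {"jaw": 0, "trans": [0, 0.0027, 0]}])

```text
time_s: 10.2
tcp_pos: [0.6191, 0.0554, 0.0243]
tool_rot: [-0.002, 1.0, -0.001, 0.0]
force: [-2.0, -5.8, 3.2]
gripper_width: 0.007
gripper_force: 2.8
```

Scaled: 0.002 m is 0.0027, 0.001 m is 0.0013.

drive_effector(ticks=[{"jaw": 0, "trans": [0, 0.0013, 0]}, {"jaw": 0, "trans": [0, 0.0027, 0]}, {"jaw": 0, "trans": [0, 0.0027, 0]}])

```text
time_s: 10.5
tcp_pos: [0.619, 0.0574, 0.0243]
tool_rot: [-0.002, 1.0, -0.001, 0.0]
force: [-1.7, -5.3, 3.5]
gripper_width: 0.006
gripper_force: 2.8
```

drive_effector(ticks=[{"jaw": 0, "trans": [0, 0.0013, 0]}, {"jaw": 0, "trans": [0, 0.0027, 0]}, {"jaw": 0, "trans": [0, 0.0027, 0]}])

```text
time_s: 10.8
tcp_pos: [0.6191, 0.0585, 0.0243]
tool_rot: [-0.002, 1.0, -0.001, 0.0]
force: [-2.4, -10.9, 4.2]
gripper_width: 0.005
gripper_force: 5.5
```

Contact with the stop. I'll press a little more, back off to the right, then reseat against the fence and look.

Scaled: 0.002 m is 0.0027, 0.001 m is 0.0013.

drive_effector(ticks=[{"jaw": 0, "trans": [0, 0.0013, 0]}, {"jaw": 0, "trans": [0, 0.0027, 0]}, {"jaw": 0, "trans": [0, 0.0027, 0]}])

```text
time_s: 11.1
tcp_pos: [0.619, 0.0586, 0.0243]
tool_rot: [-0.002, 1.0, -0.003, -0.0]
force: [-4.1, -20.6, 5.3]
gripper_width: 0.007
gripper_force: 10.5
```

drive_effector(ticks=[{"jaw": 0, "trans": [0, -0.0267, 0]}, {"jaw": 0, "trans": [0, -0.04, -0.0133]}, {"jaw": 0.2, "trans": [0, -0.04, -0.08]}, {"jaw": 0.5, "trans": [0.0667, -0.04, -0.08]}, {"jaw": 0.5, "trans": [0.1067, 0.0133, -0.08]}, {"jaw": 0.5, "trans": [0.1067, 0.0667, -0.08]}, {"jaw": 0.5, "trans": [0.1067, 0.08, -0.08]}, {"jaw": 0.5, "trans": [0.1067, 0.08, -0.08]}, {"jaw": 0.5, "trans": [0.1067, 0.08, -0.08]}])

```text
time_s: 12.0
tcp_pos: [0.539, 0.121, 0.0839]
tool_rot: [-0.002, 1.0, -0.0, 0.0]
force: [0.8, -0.8, -0.8]
gripper_width: 0.503
gripper_force: 0.0
```

```bash
python3 -c "
from h import *
from workcell import arm, cam, order
to(arm,.555,.1195,.024,90.26)
for n in('top','scene'):
  t=cam.read_camera(n);pickle.dump(t,open(n+'3.pkl','wb'))
cv2.imwrite('pics/s3.png',cv2.resize(t['pixels'][140:280,200:380,::-1],None,fx=4,fy=4,interpolation=2))"
```

```text
tcp [0.539  0.121  0.0839] tool y 90.2336567435774 t 12.0 -> d [-0.0159 -0.0016  0.0599] turn -0.0004597765602716297
```

View pics/s3.png

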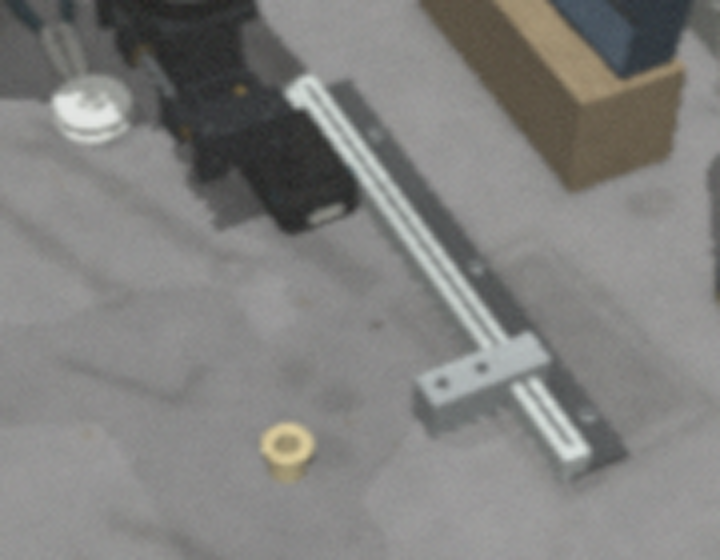

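The pack sits at the stop against the fence: its right end is at (325,212) in the crop, and the jaw is untouched at (480,370). One squaring press toward the fence comes next.

Scaled: 0.06 m is 0.08, 0.055 m is 0.0733.

drive_effector(ticks=[{"jaw": 0.5, "trans": [0, -0.0027, 0.04]}, {"jaw": 0.5, "trans": [0, -0.0027, 0.0733]}, {"jaw": 0.5, "trans": [0, -0.0027, 0.08]}, {"jaw": 0.5, "trans": [0, -0.0027, 0.08]}, {"jaw": 0.5, "trans": [-0.016, -0.0027, 0.08]}, {"jaw": 0.5, "trans": [-0.032, -0.0027, 0.08]}, {"jaw": 0.5, "trans": [-0.0427, -0.0027, 0.08]}, {"jaw": 0.5, "trans": [-0.048, -0.0027, 0.08]}, {"jaw": 0.5, "trans": [-0.0507, -0.0027, 0.08]}])

```text
time_s: 13.0
tcp_pos: [0.5762, 0.1197, 0.0241]
tool_rot: [-0.002, 1.0, -0.0, -0.001]
force: [-9.6, -0.5, 6.8]
gripper_width: 0.499
gripper_force: 4.9
```

drive_effector(ticks=[{"jaw": 0.5, "trans": [-0.0013, 0, 0]}, {"jaw": 0.5, "trans": [-0.0027, 0, 0]}, {"jaw": 0.5, "trans": [-0.004, 0, 0]}, {"jaw": 0.5, "trans": [-0.004, 0, 0]}])

```text
time_s: 13.4
tcp_pos: [0.5763, 0.1198, 0.0238]
tool_rot: [-0.003, 1.0, -0.0, -0.005]
force: [-19.6, -3.0, 14.4]
gripper_width: 0.498
gripper_force: 9.6
```

Scaled: -0.25 m is -0.3333, -0.12 m is -0.16.

drive_effector(ticks=[{"jaw": 0.5, "trans": [0.0267, 0, 0]}, {"jaw": 0.5, "trans": [0.0533, 0, 0]}, {"jaw": 0.3, "trans": [0.0533, 0, -0.0667]}, {"jaw": 0, "trans": [0.0533, 0, -0.1067]}, {"jaw": 0, "trans": [0.0267, -0.0533, -0.1067]}, {"jaw": 0, "trans": [0, -0.1067, -0.1067]}, {"jaw": 0, "trans": [-0.0267, -0.16, -0.1067]}, {"jaw": 0, "trans": [-0.0533, -0.2133, -0.1067]}, {"jaw": 0, "trans": [-0.056, -0.28, -0.1067]}, {"jaw": 0, "trans": [-0.056, -0.3333, -0.1067]}])

```text
time_s: 14.4
tcp_pos: [0.6226, -0.1325, 0.1037]
tool_rot: [-0.002, 1.0, -0.0, 0.0]
force: [-0.2, 0.4, 0.5]
gripper_width: 0.005
gripper_force: 0.0
```

drive_effector(ticks=[{"jaw": 0, "trans": [0, -0.06, 0]}, {"jaw": 0, "trans": [0, -0.0667, 0]}, {"jaw": 0, "trans": [0, -0.0667, 0]}, {"jaw": 0, "trans": [0, -0.0667, 0]}])

```text
time_s: 14.8
tcp_pos: [0.6228, -0.1787, 0.1038]
tool_rot: [-0.003, 1.0, 0.0, -0.0]
force: [-0.6, 0.5, -1.9]
gripper_width: 0.006
gripper_force: 0.0
```

```bash
python3 -c "
from h import *
from workcell import arm, cam, order
to(arm,.6205,-.182,.032,90.26)
t,s=[cam.read_camera(n) for n in('top','scene')]
cv2.imwrite('pics/s4.png',cv2.resize(s['pixels'][140:280,200:380,::-1],None,fx=4,fy=4,interpolation=2))
cv2.imwrite('pics/t4.png',cv2.resize(t['pixels'][130:270,150:370,::-1],None,fx=3,fy=3,interpolation=2))"
```

```text
tcp [ 0.6228 -0.1787  0.1038] tool y 90.29441025437269 t 14.8 -> d [ 0.0023 -0.0033  0.0718] turn 0.000600572235252006
```

View pics/t4.png

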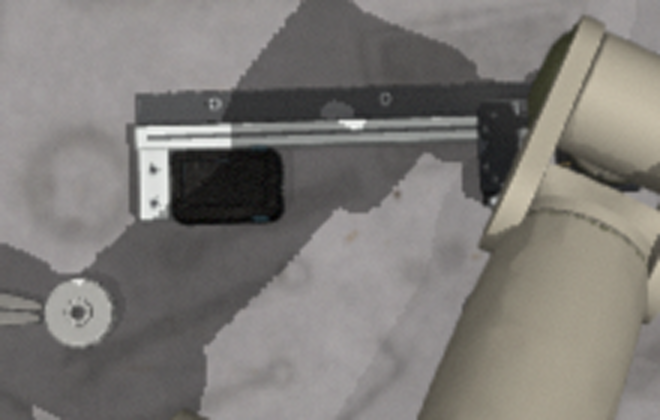

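The pack sits squarely in the corner: left end at u≈172 on the stop edge and top edge on the fence. Now I'll lower behind the jaw and push it along.

Scaled: 0.076 m is 0.1013, 0.008 m is 0.0107.

drive_effector(ticks=[{"jaw": 0, "trans": [0.0027, -0.004, 0.0533]}, {"jaw": 0, "trans": [0.0027, -0.004, 0.0933]}, {"jaw": 0, "trans": [0.0027, -0.004, 0.1013]}, {"jaw": 0, "trans": [0.0027, -0.004, 0.1013]}, {"jaw": 0, "trans": [0.0027, 0.0107, 0.1013]}, {"jaw": 0, "trans": [0.0027, 0.0213, 0.1013]}, {"jaw": 0, "trans": [0.0027, 0.0293, 0.1013]}, {"jaw": 0, "trans": [0.0027, 0.0373, 0.1013]}, {"jaw": 0, "trans": [0.0027, 0.0453, 0.1013]}, {"jaw": 0, "trans": [0.0027, 0.0533, 0.1013]}])

```text
time_s: 15.9
tcp_pos: [0.621, -0.1402, 0.0283]
tool_rot: [-0.002, 1.0, -0.001, 0.0]
force: [0.2, -4.4, 2.6]
gripper_width: 0.006
gripper_force: 1.9
```

drive_effector(ticks=[{"jaw": 0, "trans": [0, 0.0093, 0]}, {"jaw": 0, "trans": [0, 0.0187, 0]}, {"jaw": 0, "trans": [0, 0.028, 0]}, {"jaw": 0, "trans": [0, 0.0373, 0]}, {"jaw": 0, "trans": [0, 0.0467, 0]}, {"jaw": 0, "trans": [0, 0.056, 0]}, {"jaw": 0, "trans": [0, 0.0653, 0]}, {"jaw": 0, "trans": [0, 0.0747, 0]}, {"jaw": 0, "trans": [0, 0.084, 0]}, {"jaw": 0, "trans": [0, 0.0933, 0]}])

```text
time_s: 16.9
tcp_pos: [0.6204, -0.0695, 0.0277]
tool_rot: [-0.002, 1.0, 0.0, 0.0]
force: [1.2, -3.8, 3.3]
gripper_width: 0.007
gripper_force: 1.9
```

Scaled: 0.078 m is 0.104, 0.072 m is 0.096.

drive_effector(ticks=[{"jaw": 0, "trans": [0, 0.0107, 0]}, {"jaw": 0, "trans": [0, 0.0213, 0]}, {"jaw": 0, "trans": [0, 0.032, 0]}, {"jaw": 0, "trans": [0, 0.0427, 0]}, {"jaw": 0, "trans": [0, 0.0533, 0]}, {"jaw": 0, "trans": [0, 0.064, 0]}, {"jaw": 0, "trans": [0, 0.0747, 0]}, {"jaw": 0, "trans": [0, 0.0853, 0]}, {"jaw": 0, "trans": [0, 0.096, 0]}, {"jaw": 0, "trans": [0, 0.104, 0]}])

```text
time_s: 17.9
tcp_pos: [0.62, 0.0087, 0.0277]
tool_rot: [-0.002, 1.0, 0.0, -0.0]
force: [1.5, -3.7, 3.2]
gripper_width: 0.001
gripper_force: 1.9
```

drive_effector(ticks=[{"jaw": 0, "trans": [0, 0.0027, 0]}, {"jaw": 0, "trans": [0, 0.0053, 0]}, {"jaw": 0, "trans": [0, 0.008, 0]}, {"jaw": 0, "trans": [0, 0.0107, 0]}])

```text
time_s: 18.3
tcp_pos: [0.6199, 0.0159, 0.0276]
tool_rot: [-0.002, 1.0, 0.0, -0.0]
force: [1.0, -2.3, 2.7]
gripper_width: 0.006
gripper_force: 1.7
```

drive_effector(ticks=[{"jaw": 0, "trans": [0, 0.0027, 0]}, {"jaw": 0, "trans": [0, 0.004, 0]}, {"jaw": 0, "trans": [0, 0.0053, 0]}, {"jaw": 0, "trans": [0, 0.0053, 0]}])

```text
time_s: 18.7
tcp_pos: [0.6199, 0.0201, 0.0276]
tool_rot: [-0.002, 1.0, 0.0, -0.0]
force: [0.1, -2.0, 2.0]
gripper_width: 0.0
gripper_force: 1.0
```

drive_effector(ticks=[{"jaw": 0, "trans": [0, 0.0013, 0]}, {"jaw": 0, "trans": [0, 0.0027, 0]}, {"jaw": 0, "trans": [0, 0.004, 0]}, {"jaw": 0, "trans": [0, 0.004, 0]}])

```text
time_s: 19.1
tcp_pos: [0.6199, 0.0231, 0.0277]
tool_rot: [-0.002, 1.0, 0.0, -0.0]
force: [-0.3, -3.2, 1.8]
gripper_width: 0.005
gripper_force: 1.1
```

drive_effector(ticks=[{"jaw": 0, "trans": [0, 0.0013, 0]}, {"jaw": 0, "trans": [0, 0.0027, 0]}, {"jaw": 0, "trans": [0, 0.0027, 0]}])

```text
time_s: 19.4
tcp_pos: [0.6199, 0.0251, 0.0277]
tool_rot: [-0.002, 1.0, 0.0, -0.0]
force: [-0.9, -2.4, 1.1]
gripper_width: 0.003
gripper_force: 1.1
```

drive_effector(ticks=[{"jaw": 0, "trans": [0, 0.0013, 0]}, {"jaw": 0, "trans": [0, 0.0027, 0]}, {"jaw": 0, "trans": [0, 0.0027, 0]}])

```text
time_s: 19.7
tcp_pos: [0.62, 0.0259, 0.0277]
tool_rot: [-0.002, 1.0, -0.001, -0.0]
force: [-1.8, -7.9, 1.8]
gripper_width: 0.003
gripper_force: 4.5
```

The jaw has met the pack where expected: TCP y=0.026, with the force rising. One more light press, then retreat clear and check.

Scaled: 0.0015 m is 0.002, 0.001 m is 0.0013.

drive_effector(ticks=[{"jaw": 0, "trans": [0, 0.0013, 0]}, {"jaw": 0, "trans": [0, 0.002, 0]}, {"jaw": 0, "trans": [0, 0.002, 0]}])

```text
time_s: 20.0
tcp_pos: [0.6199, 0.026, 0.0278]
tool_rot: [-0.002, 1.0, -0.002, -0.0]
force: [-2.2, -16.2, 2.5]
gripper_width: 0.002
gripper_force: 8.1
```

drive_effector(ticks=[{"jaw": 0, "trans": [0, -0.02, 0]}, {"jaw": 0, "trans": [0, -0.0533, 0]}, {"jaw": 0, "trans": [0, -0.08, -0.04]}, {"jaw": 0, "trans": [0, -0.08, -0.1067]}, {"jaw": 0, "trans": [0.04, -0.08, -0.1733]}, {"jaw": 0, "trans": [0.1067, -0.1067, -0.2267]}, {"jaw": 0, "trans": [0.1733, -0.1467, -0.2267]}, {"jaw": 0, "trans": [0.24, -0.1867, -0.2267]}, {"jaw": 0, "trans": [0.2933, -0.2267, -0.2267]}, {"jaw": 0, "trans": [0.32, -0.2667, -0.2267]}])

```text
time_s: 21.0
tcp_pos: [0.3938, -0.1574, 0.1976]
tool_rot: [-0.003, 1.0, 0.0, 0.0]
force: [0.7, -0.9, -0.2]
gripper_width: 0.004
gripper_force: 0.0
```

drive_effector(ticks=[{"jaw": 0, "trans": [0.04, -0.04, 0]}, {"jaw": 0, "trans": [0.0667, -0.0933, 0]}, {"jaw": 0, "trans": [0.0667, -0.1333, 0]}, {"jaw": 0, "trans": [0.0667, -0.1333, 0]}, {"jaw": 0, "trans": [0.0667, -0.1333, 0]}])

```text
time_s: 21.5
tcp_pos: [0.346, -0.2576, 0.1972]
tool_rot: [-0.002, 1.0, 0.001, 0.0]
force: [-0.1, 0.4, -0.2]
gripper_width: 0.004
gripper_force: 0.0
```

```bash
python3 -c "
from h import *
from workcell import arm, cam, order
t,s=[cam.read_camera(n) for n in('top','scene')]
pickle.dump((t,s),open('end.pkl','wb'))
print(packfit([t],[.6185,.1195,1.575],60))
a=cv2.resize(t['pixels'][140:260,80:480,::-1],(800,240),interpolation=2);b=cv2.resize(s['pixels'][110:310,180:380,::-1],(350,350),interpolation=2)
im=np.zeros((590,800,3),np.uint8);im[:240]=a;im[240:,:350]=b
im[240:560,360:800]=cv2.resize(t['pixels'][150:214,188:276,::-1],(440,320),interpolation=2)
cv2.imwrite('pics/end.png',im)"
```

```text
(array([0.6161, 0.1191, 1.5598]), np.float64(0.09583281810312849))
```

View pics/end.png

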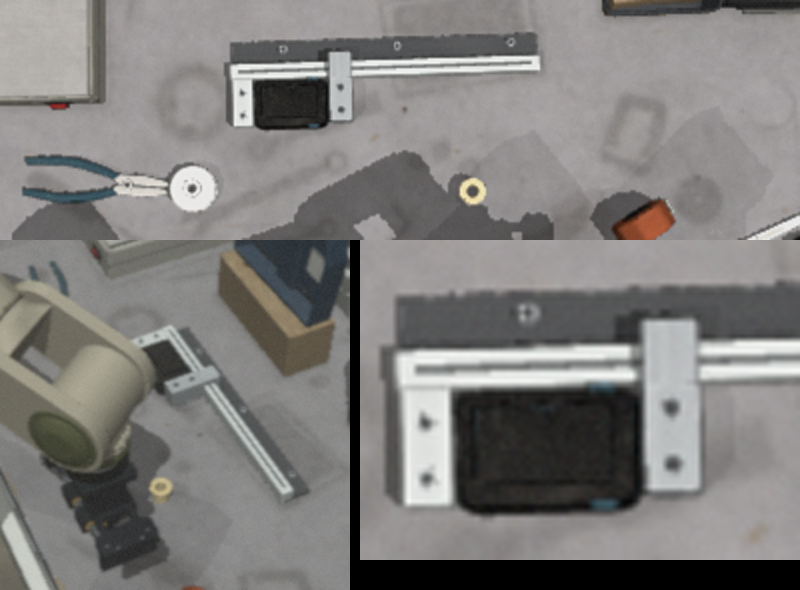

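The final picture shows the pack boxed in by stop, fence and jaw (the jaw's left edge touches the pack's right end at about (642,440) in the lower crop). Bush, pulley, pliers and tape look where they started, and the arm is clear.

```bash
python3 -c "
from workcell import arm, cam, order
print(order.finish_job())"
```

```text
the job is handed in; nothing more can be done
None
```

The job is handed in: the pack is seated against the fence and end stop with the jaw pushed up to its other end, nothing else looks moved, and the arm finished clear at about 21.6 s; the hand-in returned no verdict.

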